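# Pulse the spice grinder: set medium speed, fit the bayonet lid and hold it at pulse

### The arm

A 6-joint arm with a two-finger parallel gripper is mounted at the origin on a cart in front of the work surface, level with it; the furniture and walls round the work are solid. World frame = base frame: x ahead of the robot, y to its left, z up, the work surface at z = 0. Lengths are in m, angles in rad, forces in N, time in s.
With the tool pointing down it reaches from about 0.35 to 0.975 m from the base axis. Payload 4.9 kg.
Tool frame: the origin (TCP) lies at the very end of the fingers, on their centre line; the grasp point (between the pads) lies 19 mm behind it (ctrl.grasp_offset is the distance from the TCP to the grasp point, in m); z points along the fingers, y is the line along which they close (so a half turn about z gives the same grasp; the last joint's range is limited). The gripper opens to 85 mm and grips with 20 to 120 N. Pads are 22 mm wide; open, the fingers measure 114 mm over their backs; the gripper's body (76 mm by 85 mm) begins 54 mm behind the grasp point. The pads swing forward as they close: fully open they stand 13 mm farther back than shut.
Start: joints at [-1.338, 0.053, 1.613, -0, 1.476, -0.119], TCP at [0.215, -0.587, 0.231] pointing down, gripper open.
Joint ranges: [-3.01, 3.01], [-1.01, 2.22], [0.06, 2.58], [-1.02, 4.17], [0.09, 2.62], [-3.14, 3.14]. Speed limits (rad/s): [2.57, 2.57, 3.14, 3.14, 3.14, 3.14].

### API

Orientations are given as a rotation vector (axis times angle).
In Python, from station import ctrl, optics gives the robot as it stands.
- The arm moves only by the shell command python3 -m handwheel 'ROWS' [OPENING] [FORCE]. ROWS is JSON, a list of rows, each an object of numbers: "tx", "ty", "tz": the shift along the tool's x, y, z in mm; "roll": the turn about the tool's z in rad. A call has 1 to 12 rows; each row shifts and turns the commanded pose from where the row before left it, along the tool's axes as they then stand; what a row does not reach is not made up. A row lasts 1/12 s, in which the tool goes at most 41.7 mm and 7.16 degrees, less where a joint would pass 70% of its speed; a pose out of reach is approached as far as the arm can. A call with a gripper value outside its range is refused whole. OPENING is the finger opening in mm, from 0 to 85.4, set as the call begins (- or left out, the last holds). The fingers move at their own pace and stop on an object; FORCE is the grip in N (left out, the last holds). Time passes only in rows, so rows that do not move let the fingers close. It gives the time, the measured TCP pose, the force, the opening and the grip force at its end, in the units of the state.
- ctrl.get_obs(): the state, without advancing time (a new reading comes with each control period).
- optics.get_image(name): name is "scene" or "side" or "wrist"; returns (picture, depth): 384x512x3 uint8, red, green, blue; 384x512 float32, m along the optical axis (not along the pixel's ray), 0 where there is no reading.
- optics.camera_params(name): a dict with "mtx" (3x3 intrinsics, pixels), "k1" (the pictures are not rectified: a ray, as slopes to the right and down, at radius r is drawn at 1 + k1 r^2 times it, then the intrinsics apply), "extrinsics" (4x4, takes a point from camera to world coordinates); the wrist camera has in their place "tool_from_camera" (4x4, takes a point from camera to tool coordinates, whose origin is the TCP and whose axes are the flange's). Camera axes: x right, y down, z forward; pixel columns grow to the right and rows downward; lengths in m; the calibration is good to about 2 mm. A picture is of the moment at which its call begins: read the wrist's pose just before it. camera_params takes no time and is no camera call.
- ctrl.finish_job(): hands the job in; it is judged then, once.
The state is a dict: "t": time; "q": joint angles; "dq": joint speeds; "effort": joint torques, N m; "tool_pos": TCP position; "tool_rot": TCP orientation; "contact_force": force on the tool from outside, world axes, zero at the start; "wrist_torque": the same for the moment, N m; "opening": finger opening in m; "grip_force": force on a finger pad.
Only numpy, scipy, OpenCV 4.12 (cv2) and the standard library are available. Lean on these libraries where they do the work, as an engineer would, in place of code of your own. Each camera call takes 0.05 s, during which the arm holds its last target. There are 200 camera calls.

### The job

Get the spice grinder ready and pulse it: first move its speed lever to the medium mark (the two pips), then take the lid by its finger bar, lower it into the collar with its lugs through the gaps until it sits flush, and twist it clockwise against the spring to the pulse mark (the single bar, about 30 degrees, half-way to the lock click) without ever going on into the click. The grinder only runs while the lid is held there, so finish while still gripping the lid and holding it at the pulse mark, and leave the jars and other things on the worktop where they are.

Things in the scene. Friction and masses are not known exactly. Their poses are not given: they have to be found in the camera images.
- grinder: electric spice grinder, fixed on the worktop: white body 120 mm across, on top a grey collar 107 mm across with its flat rim 100 mm above the worktop; the speed lever sticks out on its -y side. Origin: centre of its underside, on the collar's axis; z up; x axis through the two entry gaps of the collar
- grinder_mouth (a point): centre of the collar's mouth (bore 72 mm) in the plane of its rim, 100 mm above the worktop. The seated lid's flange rests on the rim; the lid's origin is then 22 mm below this point
- grinder_gap (a point): one of the two entry gaps, at the grinder's +x; the other faces it, at -x. 15 mm wide, marked with a raised white dot (open). Point: on the gap's middle line, 40 mm from the axis, rim height. The lid's lugs go down here, then turn clockwise (seen from above) in a track under a 9.5 mm ledge, with 2.5 mm up and down play. Anticlockwise is blocked
- pulse_mark: the raised white single bars on both sides of the rim: the pulse position. Origin: on the collar's axis at rim height; its x axis points at a bar, 30 degrees clockwise (from above) of the grinder's x axis. The lid is at pulse when its x axis, either end, lies along this one. The double bars (62 degrees) mark the lock
- pulse_ring (a joint): rad turned by the sprung switch ring in the collar, 0 at rest. The lid's lugs meet its tabs about 0.1 rad clockwise of the gaps and push it: it reads the lid's clockwise turn less 0.1, so 0.42 at pulse. Its spring pushes the lid back (0.1 N m at rest, 0.2 at pulse). At 0.67 the lugs meet the sprung click pins (stiffer, 0.4 N m more); past 1.0 the lid is locked
- speed_lever (a joint): angle of the speed lever in rad about the grinder's axis, anticlockwise from above positive: -0.54 at one raised pip (slow), 0 at two pips (medium, lever along the grinder's -y axis), +0.54 at three pips (fast); stops at -0.64 and 0.64. Stays where it is left (friction about 0.7 N at the grip)
- lever_grip (a point): where to pinch the lever's upright black grip: 86 mm from the grinder's axis, 64 mm above the worktop, moving with the lever. The grip is 10 mm thick the way it swings, 20 mm radially, its top 82 mm above the worktop. Beneath are the lever's arm (top at 38 mm) and a flat apron 12 mm high that bears the pips and reaches 107 mm from the axis
- lid: the grinder's grey lid, standing upright on the worktop, 60 mm high, 0.1 to 0.2 kg, same after a half turn. Origin: centre of its underside, z up. Spigot 67 mm across, 22 mm high; above it a flange 93 mm across, from 22 to 29 mm; on top an upright finger bar along x, 62 mm long, 16 mm thick, up to 60 mm. Two lugs on the spigot at +x and -x
- lid_lug (a point): outer end of the lid's lug on its +x side, 43 mm from the lid's axis, 7 mm above its origin (the other lug is at -x). Lugs are 10 mm wide and 6.5 mm high, 3.5 to 10 mm above the lid's origin; white pointers on the flange stand over them
- lid_grip (a point): point on the lid's axis inside the finger bar, 49 mm above the lid's origin, 11 mm below the bar's top: where to grip it across its 16 mm (along the lid's y)
- spice_jar: spice jar, 41 x 41 x 105 mm, dark cap. Bystander; origin: centre of its underside
- spice_jar_b: second spice jar, 41 x 41 x 105 mm, dark cap. Bystander; origin: centre of its underside
- salt_cellar: round oak salt cellar, 67 mm across, 60 high. Bystander; origin: centre of its underside
- honey_jar: round jar with a wide screw cap, 60 mm across, 85 high. Bystander; origin: centre of its underside
- pepper_mill: turned wooden pepper mill, 58 mm across, 150 high. Bystander; origin: centre of its underside
- vanilla_bottle: small dropper bottle, 33 mm across, 102 high. Bystander; origin: centre of its underside
- measuring_cup: metal measuring cup lying on the worktop, 45 mm wide, 128 long with its flat handle, 24 high. Bystander; origin: centre of its underside's bounding box

How it is judged:
By the outcome, as a careful person would: the job done as asked, in the order asked, and still so for the second after the job is handed in, while the arm keeps its last pose, push and grip.
It also fails if it takes over 59 s, if anything falls off the work surface, if the arm or the gripper's body presses on something with over 40 N, if the wrist force passes 120 N, or if a joint passes its speed limit or range.

## Working session

There is one attempt and no reset: what is moved stays moved. The work goes in short steps, Python scripts to look and compute and a shell command to move; the robot and the scene stay as the last step left them, time stands still between calls to the robot, and variables do not carry over. Pictures are saved under pics/ and viewed, at most 10 in all, crops included, and the job is handed in when it is done.

```bash
ls; mkdir -p pics; python3 - <<'E'
from station import ctrl, optics
import cv2,numpy as np
o=ctrl.get_obs(); print(o['t'],o['tool_pos'],o['tool_rot'],o['opening'],ctrl.grasp_offset)
ims=[]
for n in ('scene','side'):
    im,d=optics.get_image(n); p=optics.camera_params(n)
    np.savez('pics/'+n,im=im,d=d,**p); ims.append(im)
    cv2.imwrite('pics/%s0.png'%n,cv2.resize(im,(800,600))[:,:,::-1])
    print(n,p)
print(optics.camera_params('wrist'))
E
```

```text
pics
0.0 [ 0.21522547 -0.58610037  0.23005478] [-3.09108211e+00 -5.49361655e-01  1.31664864e-04] 0.08519346884137527 0.0187
scene {'mtx': array([[413.34050325,   0.        , 260.17567946],
       [  0.        , 413.34050325, 195.39627645],
       [  0.        ,   0.        ,   1.        ]]), 'k1': -0.0012204840901720174, 'extrinsics': array([[ 0.91386348, -0.26208197,  0.31010738,  0.12639899],
       [-0.40592819, -0.60613523,  0.68397543, -0.92489204],
       [ 0.00870938, -0.75094149, -0.66031131,  0.86758464],
       [ 0.        ,  0.        ,  0.        ,  1.        ]])}
side {'mtx': array([[443.09315268,   0.        , 251.20069522],
       [  0.        , 443.09315268, 199.093569  ],
       [  0.        ,   0.        ,   1.        ]]), 'k1': 0.015025740172490289, 'extrinsics': array([[ 0.39093253, -0.44797967,  0.80404351, -0.63505929],
       [-0.92039768, -0.18427459,  0.34483472, -0.60632021],
       [-0.00631415, -0.87484689, -0.48435839,  0.79648151],
       [ 0.        ,  0.        ,  0.        ,  1.        ]])}
{'mtx': array([[282.61876319,   0.        , 249.84225341],
       [  0.        , 282.61876319, 192.49630724],
       [  0.        ,   0.        ,   1.        ]]), 'k1': -0.0361565415106789, 'tool_from_camera': array([[ 8.02738543e-04, -9.53102782e-01, -3.02645738e-01,
         7.75163136e-02],
       [ 9.99999598e-01,  8.85928336e-04, -1.37595003e-04,
         9.79593310e-04],
       [ 3.99264616e-04, -3.02645506e-01,  9.53103110e-01,
        -1.42218680e-01],
       [ 0.00000000e+00,  0.00000000e+00,  0.00000000e+00,
         1.00000000e+00]])}
```

View pics/scene0.png

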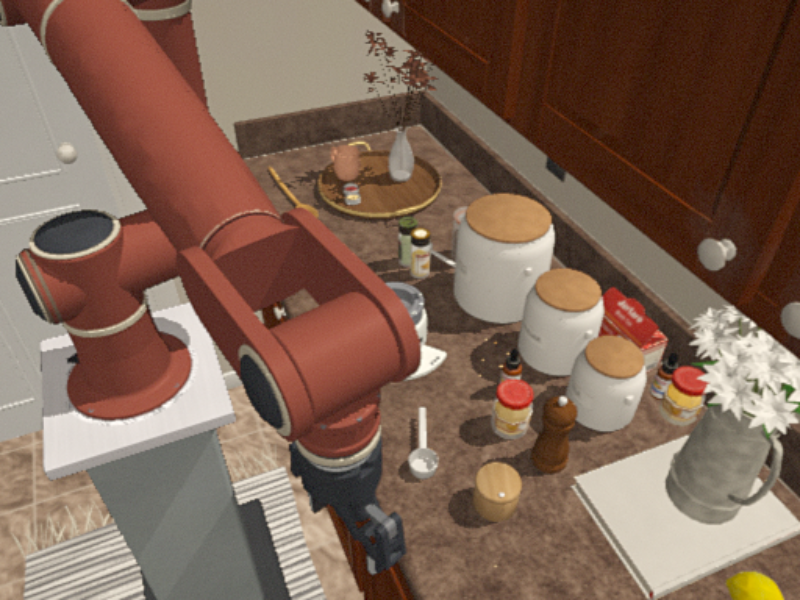

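View pics/side0.png

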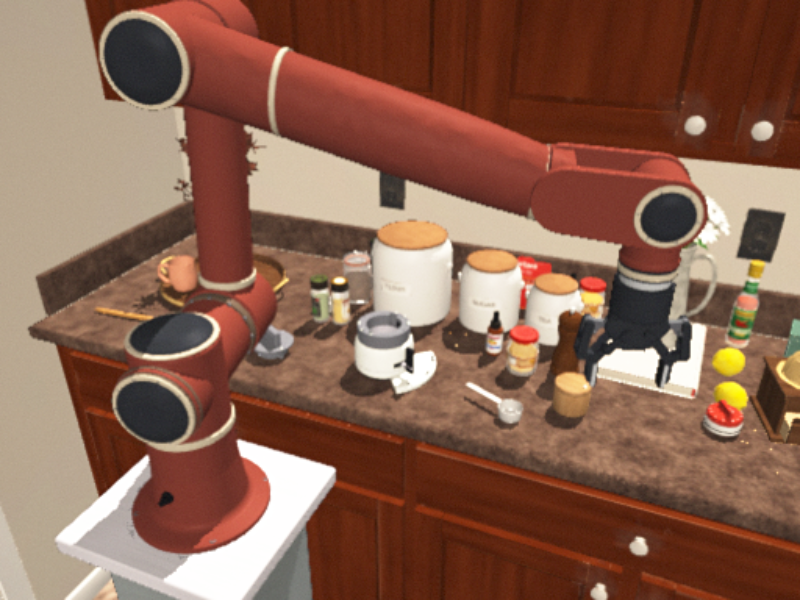

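The scene view shows the grinder mostly hidden behind the arm (410,330). The side view shows the grinder collar at (383,330), its lever at (408,360) on the pale apron, and the grey lid, partly hidden by the arm, at (272,345).

```bash
cat > h.py <<'E'
import numpy as np,cv2
from scipy.spatial.transform import Rotation as R
def ray(p,T,uv):
    k=np.array([p['k1'],0,0,0]).astype(float)
    # xd = x(1+k1 r^2)
    xy=cv2.undistortPoints(np.array(uv,float).reshape(-1,1,2),p['mtx'],k).reshape(-1,2)
    d=np.c_[xy,np.ones(len(xy))]
    return T[:3,3],d@T[:3,:3].T
def onplane(p,T,uv,z):
    c,d=ray(p,T,uv); return c+d*((z-c[2])/d[:,2])[:,None]
def depthpts(p,T,uv,dep):
    c,d=ray(p,T,uv); return c+d*np.asarray(dep)[:,None]
def proj(p,T,X):
    Ti=np.linalg.inv(T); x=np.atleast_2d(X)@Ti[:3,:3].T+Ti[:3,3]
    return cv2.projectPoints(x,np.zeros(3),np.zeros(3),p['mtx'],np.array([p['k1'],0,0,0.]))[0].reshape(-1,2)
def wristT(o,p):
    T=np.eye(4);T[:3,:3]=R.from_rotvec(o['tool_rot']).as_matrix();T[:3,3]=o['tool_pos']
    return T@p['tool_from_camera']
def snap(name):
    from station import ctrl,optics
    o=ctrl.get_obs(); im,d=optics.get_image('wrist'); p=optics.camera_params('wrist')
    T=wristT(o,p); np.savez('pics/'+name,im=im,d=d,T=T,mtx=p['mtx'],k1=p['k1'])
    return o,im,d,p,T
E
python3 - <<'E'
from h import *
s=np.load('pics/side.npz')
f=.64
for n,(u,v) in dict(collar=(383,330),levertop=(409,352),lid=(272,345),lid2=(275,335),apron=(415,372),spoon=(508,412),jarA=(319,282),jarB=(340,285)).items():
    u*=f;v*=f; d=s['d'][int(v),int(u)]
    print(n,depthpts(s,s['extrinsics'],[(u,v)],[d])[0].round(3))
from station import ctrl
o=ctrl.get_obs();print(R.from_rotvec(o['tool_rot']).as_matrix().round(3))
E
```

```text
collar [ 0.499 -0.098  0.064]
levertop [ 0.42  -0.188  0.077]
lid [0.412 0.121 0.025]
lid2 [0.403 0.104 0.059]
apron [ 0.456 -0.187  0.008]
spoon [ 0.407 -0.393  0.002]
jarA [0.581 0.094 0.101]
jarB [0.584 0.043 0.102]
[[ 0.939  0.345 -0.   ]
 [ 0.345 -0.939  0.002]
 [ 0.    -0.002 -1.   ]]
```

```bash
python3 -m handwheel '[{"tz":-34,"roll":0.115},{"tz":-34,"roll":0.115},{"tz":-34,"roll":0.12},{"tx":15,"ty":-38},{"tx":15,"ty":-38},{"tx":15,"ty":-38},{"tx":15,"ty":-38},{"tx":15,"ty":-38},{"tx":15,"ty":-38},{"tx":15,"ty":-38},{"tx":15,"ty":-38},{"tx":15,"ty":-38}]'
python3 -m handwheel '[{"tx":15,"ty":-38},{"tx":15,"ty":-38},{"tx":15,"ty":-38},{"tx":15,"ty":-38},{"tx":15,"ty":-38},{"tx":10,"ty":-38},{},{},{}]' 
python3 - <<'E'
from h import *
o,im,d,p,T=snap('w1'); print(o['t'],o['tool_pos'],R.from_rotvec(o['tool_rot']).as_matrix().round(3))
cv2.imwrite('pics/w1.png',cv2.resize(im,(800,600))[:,:,::-1])
E
```

```text
0.1 [ 0.21525074 -0.58617363  0.23020411] [[ 0.939  0.345 -0.   ]
 [ 0.345 -0.939  0.002]
 [ 0.    -0.002 -1.   ]]$[0]: bad value
$[0]: bad value
```

View pics/w1.png

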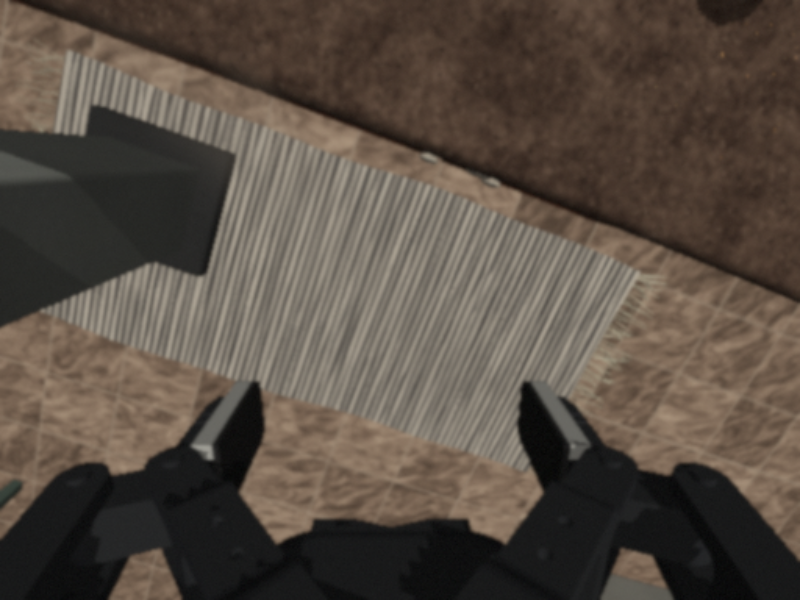

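The rows were refused and the arm didn't move, so this picture only shows the floor and the rug. I'll give all four keys in each row.

```bash
python3 -m handwheel '[{"tx":0,"ty":0,"tz":-34,"roll":0.115},{"tx":0,"ty":0,"tz":-34,"roll":0.115},{"tx":0,"ty":0,"tz":-34,"roll":0.12},{"tx":15,"ty":-38,"tz":0,"roll":0},{"tx":15,"ty":-38,"tz":0,"roll":0},{"tx":15,"ty":-38,"tz":0,"roll":0},{"tx":15,"ty":-38,"tz":0,"roll":0},{"tx":15,"ty":-38,"tz":0,"roll":0},{"tx":15,"ty":-38,"tz":0,"roll":0},{"tx":15,"ty":-38,"tz":0,"roll":0},{"tx":15,"ty":-38,"tz":0,"roll":0},{"tx":15,"ty":-38,"tz":0,"roll":0}]'
```

```text
t: 1.15
tool_pos: [0.3498, -0.2425, 0.333]
tool_rot: [3.142, 0.002, 0.0]
contact_force: [1.8, -0.5, -0.5]
opening: 0.0852
grip_force: 0.0
```

```bash
python3 -m handwheel '[{"tx":15,"ty":-38,"tz":0,"roll":0},{"tx":15,"ty":-38,"tz":0,"roll":0},{"tx":15,"ty":-38,"tz":0,"roll":0},{"tx":15,"ty":-38,"tz":0,"roll":0},{"tx":15,"ty":-38,"tz":0,"roll":0},{"tx":0,"ty":0,"tz":0,"roll":0},{"tx":0,"ty":0,"tz":0,"roll":0},{"tx":0,"ty":0,"tz":0,"roll":0}]' 
python3 - <<'E'
from h import *
o,im,d,p,T=snap('w2'); print(o['t'],o['tool_pos'],o['tool_rot'])
cv2.imwrite('pics/w2.png',cv2.resize(im,(800,600))[:,:,::-1])
E
```

```text
t: 1.82
tool_pos: [0.4242, -0.0543, 0.333]
tool_rot: [3.141, 0.004, -0.001]
contact_force: [-0.5, -0.1, -0.1]
opening: 0.0853
grip_force: 0.0
1.8167 [ 0.42423194 -0.05428543  0.33298664] [ 3.14127494e+00  3.99540486e-03 -1.14340552e-03]
```

View pics/w2.png

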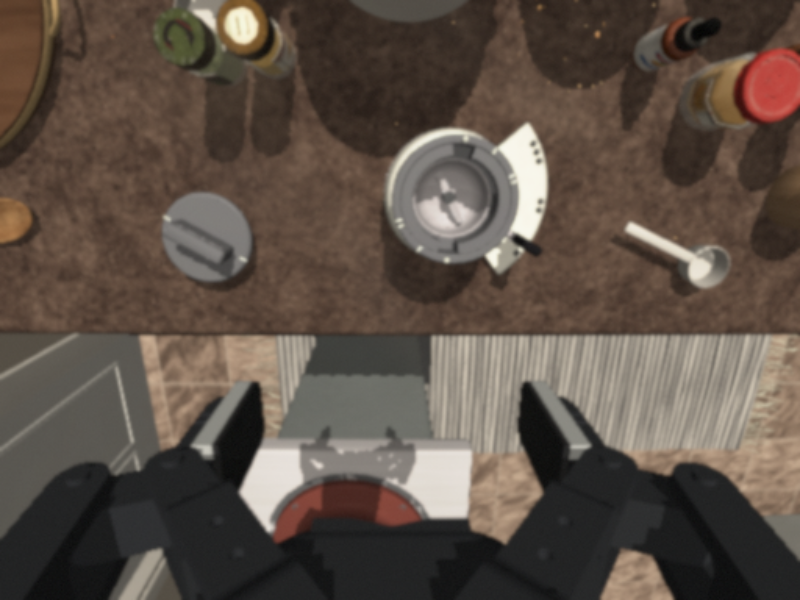

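The wrist view shows everything needed:
- **Grinder:** the collar is centred at (455,197), with gaps at (463,150) and (452,248).
- **Pips:** three at (537,152), two at (541,207), one at (515,253).
- **Lever:** the grip is at (525,244), at slow.
- **Lid:** it is at (207,237), with its bar running from (165,222) to (235,262) and white pointers at both ends.

```bash
cat > meas.py <<'E'
from h import *
from scipy import ndimage, optimize
def cloud(n):
    s=np.load(f'pics/{n}.npz'); d=s['d']; h,w=d.shape
    vv,uu=np.mgrid[:h,:w]; P=depthpts(s,s['T'],np.c_[uu.ravel(),vv.ravel()],d.ravel()).reshape(h,w,3)
    P[d==0]=np.nan
    return s,P
def circ(xy):
    f=lambda p:np.hypot(*(xy-p[:2]).T)-p[2]
    r=optimize.least_squares(f,[*xy.mean(0),.04],loss='soft_l1',f_scale=.001); return r.x
def edgecirc(mask,s,z):
    c,_=cv2.findContours(ndimage.binary_fill_holes(mask).astype(np.uint8),0,1)
    c=max(c,key=cv2.contourArea).reshape(-1,2)
    return circ(onplane(s,s['T'],c,z)[:,:2])
def marks(s,P,c,z,rlo,rhi,zr,thr=170):
    X=P
    uu=np.argwhere(np.ones(P.shape[:2]))[:,::-1]
    Q=onplane(s,s['T'],uu,z).reshape(P.shape)
    r=np.hypot(Q[...,0]-c[0],Q[...,1]-c[1])
    im=s['im'].astype(int)
    m=(r>rlo)&(r<rhi)&(abs(P[...,2]-z)<zr)&(im.min(2)>thr)
    l,n=ndimage.label(m,np.ones((3,3)))
    for i in range(1,n+1):
        q=Q[l==i][:,:2]-c[:2]
        if len(q)>1: a=q.mean(0); print('  mark n',len(q),'ang',np.degrees(np.arctan2(a[1],a[0])).round(1),'r',np.hypot(*a).round(4),'px',np.argwhere(l==i).mean(0)[::-1].round(0))
E
python3 - <<'E'
from meas import *
s,P=cloud('w2'); z=P[...,2]
g=np.hypot(P[...,0]-.49,P[...,1]+.11)
m=(abs(z-.1)<.006)&(g<.09); print('zrim',np.nanmedian(z[m]))
cg=edgecirc(m,s,.1); print('grinder',cg.round(4),m.sum()); marks(s,P,cg,.101,.035,.056,.01,150)
gl=np.hypot(P[...,0]-.43,P[...,1]-.1)
m=(z>.022)&(z<.04)&(gl<.08); 
cl=edgecirc((z>.022)&(gl<.09),s,.029); print('lid',cl.round(4)); marks(s,P,cl,.03,.03,.05,.008,150)
b=(z>.052)&(z<.07)&(gl<.08); print('bar',b.sum(),P[b].mean(0))
im=s['im'].astype(int)
k=(z>.07)&(z<.093)&(np.hypot(P[...,0]-cg[0],P[...,1]-cg[1])>.07)&(np.hypot(P[...,0]-cg[0],P[...,1]-cg[1])<.1)
uv=np.argwhere(k)[:,::-1]; q=onplane(s,s['T'],uv,.082)[:,:2]; a=q.mean(0)-cg[:2]; print('lever',len(q),q.mean(0),np.degrees(np.arctan2(a[1],a[0])),np.hypot(*a))
# pips: dark px on apron
uv=np.array([(537,143),(532,152),(541,152),(541,203),(541,210),(515,253)])*.64
q=onplane(s,s['T'],uv,.013)[:,:2]-cg[:2]; print(np.degrees(np.arctan2(q[:,1],q[:,0])).round(1),np.hypot(*q.T).round(3))
E
```

```text
zrim 0.09917809904815622
grinder [ 0.4705 -0.1085  0.0527] 2792
  mark n 30 ang -4.2 r 0.0511 px [296.  87.]
  mark n 8 ang 17.1 r 0.052 px [280.  88.]
  mark n 26 ang 38.3 r 0.0524 px [267.  95.]
  mark n 67 ang -59.1 r 0.0498 px [325. 108.]
  mark n 2 ang 57.8 r 0.0533 px [256. 106.]
  mark n 2 ang 68.2 r 0.0533 px [253. 112.]
  mark n 2 ang 72.4 r 0.0532 px [252. 116.]
  mark n 3 ang 78.7 r 0.053 px [251. 120.]
  mark n 2 ang -84.2 r 0.0534 px [332. 124.]
  mark n 3 ang 88.3 r 0.0532 px [250. 127.]
  mark n 6 ang -92.5 r 0.0525 px [331. 130.]
  mark n 3 ang -100.3 r 0.0526 px [330. 136.]
  mark n 9 ang 108.5 r 0.0491 px [255. 140.]
  mark n 4 ang -106.9 r 0.0525 px [328. 140.]
  mark n 8 ang 114.5 r 0.0495 px [256. 144.]
  mark n 2 ang -126.5 r 0.0525 px [322. 152.]
  mark n 11 ang 144.0 r 0.0489 px [268. 158.]
  mark n 2 ang -145.7 r 0.0526 px [312. 162.]
  mark n 10 ang 174.1 r 0.0498 px [286. 166.]
lid [0.427  0.1323 0.0455]
  mark n 10 ang 61.5 r 0.0432 px [107. 139.]
  mark n 8 ang -121.6 r 0.0401 px [155. 165.]
bar 452 [0.42736972 0.13234875 0.05845259]
lever 106 [ 0.42888526 -0.18109647] -119.83674515955045 0.08373884330163947
[ -61.7  -65.   -67.1  -95.1  -99.  -127.8] [0.105 0.097 0.105 0.102 0.104 0.101]
```

```bash
python3 -m handwheel '[{"tx":0.6,"ty":21.5,"tz":26,"roll":0},{"tx":0.6,"ty":21.5,"tz":26,"roll":0},{"tx":0.6,"ty":21.5,"tz":26,"roll":0},{"tx":0.6,"ty":21.5,"tz":26,"roll":0},{"tx":0.6,"ty":21.5,"tz":26,"roll":0},{"tx":0.6,"ty":21.5,"tz":26,"roll":0},{"tx":0,"ty":0,"tz":0,"roll":-0.116},{"tx":0,"ty":0,"tz":0,"roll":-0.116},{"tx":0,"ty":0,"tz":0,"roll":-0.116},{"tx":0,"ty":0,"tz":0,"roll":-0.116},{"tx":0,"ty":0,"tz":0,"roll":-0.116},{"tx":0,"ty":0,"tz":0,"roll":-0.116}]' 45 30
python3 -m handwheel '[{"tx":0,"ty":0,"tz":0,"roll":-0.116},{"tx":0,"ty":0,"tz":0,"roll":-0.116},{"tx":0,"ty":0,"tz":0,"roll":-0.116},{"tx":0,"ty":0,"tz":0,"roll":0},{"tx":0,"ty":0,"tz":0,"roll":0},{"tx":0,"ty":0,"tz":0,"roll":0}]'
python3 - <<'E'
from h import *
o,im,d,p,T=snap('w3'); print(o['t'],o['tool_pos'],o['q'].round(2) if hasattr(o['q'],'round') else o['q'],R.from_rotvec(o['tool_rot']).as_matrix().round(3))
cv2.imwrite('pics/w3.png',cv2.resize(im,(800,600))[:,:,::-1])
E
```

```text
t: 2.87
tool_pos: [0.4272, -0.1853, 0.1772]
tool_rot: [-2.951, -1.076, 0.001]
contact_force: [0.5, 0.1, 0.3]
opening: 0.0451
grip_force: 0.0
t: 3.37
tool_pos: [0.4277, -0.1843, 0.1773]
tool_rot: [-2.725, -1.563, 0.0]
contact_force: [-0.6, -0.2, -0.1]
opening: 0.0454
grip_force: 0.0
3.3667 [ 0.42774455 -0.18426318  0.17725156] [-0.57 -0.31  2.03 -0.    1.42 -0.04] [[ 0.505  0.863 -0.   ]
 [ 0.863 -0.505 -0.   ]
 [-0.    -0.    -1.   ]]
```

View pics/w3.png

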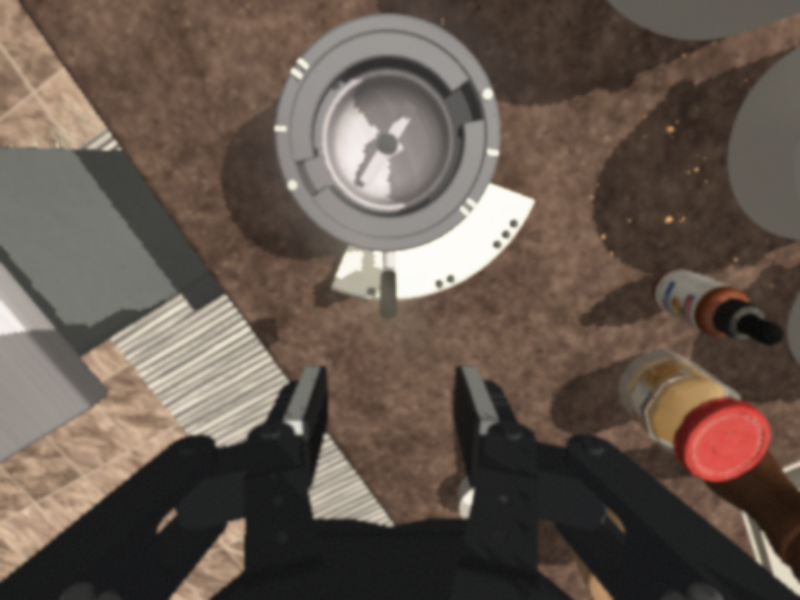

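The close view shows the collar centred at (388,132), with open dots at (487,94) and (292,185) and bars at (493,153) and (280,128). The double bars are at (299,69) and (468,208). The lever grip is at (388,293), between the one pip and the two pips at (445,282).

```bash
python3 - <<'E'
from meas import *
s,P=cloud('w3'); z=P[...,2]
g=np.hypot(P[...,0]-.4705,P[...,1]+.1085)
m=(abs(z-.1)<.004)&(g<.06); print('zrim',np.nanmedian(z[m]))
cg=edgecirc((z>.094)&(g<.07),s,.1); print('grinder',cg.round(4)); marks(s,P,cg,.101,.044,.053,.01,190)
# dark grip: adaptive depth z 70-90
rr=np.hypot(P[...,0]-cg[0],P[...,1]-cg[1])
k=(z>.072)&(z<.09)&(rr>.066)&(rr<.105)
uv=np.argwhere(k)[:,::-1]; q=onplane(s,s['T'],uv,.082)[:,:2]; (cx,cy),wh,an=cv2.minAreaRect((q*1000).astype(np.float32)); print('rect',cx,cy,wh,an)
a=q.mean(0)-cg[:2]; ang=np.degrees(np.arctan2(a[1],a[0])); print('lever',len(q),q.mean(0),ang,np.hypot(*a), uv.mean(0)/.64)
im=s['im'].astype(int).max(2)
Q=onplane(s,s['T'],np.argwhere(z==z)[:,::-1] if 0 else np.array([(u,v) for v in range(384) for u in range(512)]),.012).reshape(384,512,3)
r2=np.hypot(Q[...,0]-cg[0],Q[...,1]-cg[1])
l,n=ndimage.label((im<110)&(r2>.085)&(r2<.107)&(abs(z-.012)<.008))
for i in range(1,n+1):
    q=Q[l==i][:,:2]-cg[:2]
    if len(q)>3:
        a=q.mean(0);print('pip',len(q),np.degrees(np.arctan2(a[1],a[0])).round(1),np.hypot(*a).round(4),(np.argwhere(l==i).mean(0)[::-1]/.64).round())
E
```

```text
zrim 0.09921011579475605
grinder [ 0.4705 -0.1091  0.0526]
  mark n 21 ang 108.6 r 0.05 px [194.  40.]
  mark n 22 ang 114.3 r 0.0499 px [190.  46.]
  mark n 31 ang -6.3 r 0.05 px [312.  60.]
  mark n 18 ang 143.5 r 0.0497 px [179.  82.]
  mark n 24 ang -36.4 r 0.05 px [315.  97.]
  mark n 22 ang 173.6 r 0.0498 px [187. 118.]
  mark n 44 ang -68.0 r 0.0503 px [300. 132.]
  mark n 2 ang -81.3 r 0.0526 px [290. 146.]
  mark n 2 ang -111.8 r 0.0528 px [258. 160.]
rect 428.1722106933594 -181.8320770263672 (21.22774887084961, 8.897317886352539) 59.713523864746094
lever 244 [ 0.42817511 -0.18177414] -120.24005559368541 0.0841063927342912 [387.41675205 299.28919057]
pip 4 -60.6 0.1002 [512. 223.]
pip 4 -65.8 0.1002 [505. 234.]
pip 4 -71.1 0.1005 [496. 245.]
pip 5 -127.4 0.1004 [371. 291.]
```

```bash
python3 -m handwheel '[{"tx":0.5,"ty":-1,"tz":33,"roll":0},{"tx":0,"ty":0,"tz":33,"roll":0},{"tx":0,"ty":0,"tz":33,"roll":0},{"tx":0,"ty":0,"tz":20,"roll":0},{"tx":0,"ty":0,"tz":12,"roll":0},{"tx":0,"ty":0,"tz":0,"roll":0},{"tx":0,"ty":0,"tz":0,"roll":0}]'
python3 -m handwheel '[{"tx":0,"ty":0,"tz":0,"roll":0},{"tx":0,"ty":0,"tz":0,"roll":0},{"tx":0,"ty":0,"tz":0,"roll":0},{"tx":0,"ty":0,"tz":0,"roll":0},{"tx":0,"ty":0,"tz":0,"roll":0},{"tx":0,"ty":0,"tz":0,"roll":0}]' 5 20
```

```text
t: 4.0
tool_pos: [0.4272, -0.1823, 0.0459]
tool_rot: [-2.721, -1.567, 0.001]
contact_force: [-0.3, 0.1, -0.3]
opening: 0.045
grip_force: 0.0
t: 4.5
tool_pos: [0.4282, -0.1829, 0.0478]
tool_rot: [2.72, 1.569, 0.0]
contact_force: [-3.2, 0.2, 7.4]
opening: 0.0097
grip_force: 22.7
```

```bash
python3 -m handwheel '[{"tx":0.08,"ty":3.55,"tz":-0.5,"roll":-0.0415},{"tx":0.08,"ty":3.55,"tz":-0.5,"roll":-0.0415},{"tx":0.08,"ty":3.55,"tz":0,"roll":-0.0415},{"tx":0.08,"ty":3.55,"tz":0,"roll":-0.0415},{"tx":0.08,"ty":3.55,"tz":0,"roll":-0.0415},{"tx":0.08,"ty":3.55,"tz":0,"roll":-0.0415},{"tx":0.08,"ty":3.55,"tz":0,"roll":-0.0415},{"tx":0.08,"ty":3.55,"tz":0,"roll":-0.0415},{"tx":0.08,"ty":3.55,"tz":0,"roll":-0.0415},{"tx":0.08,"ty":3.55,"tz":0,"roll":-0.0415},{"tx":0,"ty":0,"tz":0,"roll":0},{"tx":0,"ty":0,"tz":0,"roll":0}]'
python3 - <<'E'
from station import ctrl
import numpy as np
from scipy.spatial.transform import Rotation as R
o=ctrl.get_obs();M=R.from_rotvec(o['tool_rot']).as_matrix();d=np.array(o['tool_pos'])[:2]-[.4705,-.1091]
print(o['tool_pos'],np.degrees(np.arctan2(d[1],d[0])),np.hypot(*d),np.degrees(np.arctan2(M[1,0],M[0,0])),o['contact_force'])
E
```

```text
t: 5.5
tool_pos: [0.4614, -0.1934, 0.0479]
tool_rot: [2.341, 2.095, 0.0]
contact_force: [-1.2, 0.8, 2.8]
opening: 0.0099
grip_force: 21.1
[ 0.46143933 -0.19339269  0.04787909] -96.13519816489644 0.0847782599443605 83.65888492245166 [-1.22882869  0.78157615  2.78367939]
```

```bash
python3 -m handwheel '[{"tx":0,"ty":0,"tz":0,"roll":0},{"tx":0,"ty":0,"tz":0,"roll":0},{"tx":0,"ty":0,"tz":0,"roll":0},{"tx":0,"ty":0,"tz":-20,"roll":0},{"tx":0,"ty":0,"tz":-40,"roll":0},{"tx":0,"ty":0,"tz":-40,"roll":0},{"tx":0,"ty":0,"tz":-40,"roll":0},{"tx":0,"ty":0,"tz":0,"roll":0},{"tx":0,"ty":0,"tz":0,"roll":0}]' 40
python3 - <<'E'
from meas import *
snap('w4')
s,P=cloud('w4'); z=P[...,2]; cg=[.4705,-.1091]
rr=np.hypot(P[...,0]-cg[0],P[...,1]-cg[1])
print('rim',edgecirc((z>.094)&(rr<.07),s,.1).round(4)); marks(s,P,cg,.101,.044,.053,.01,190)
k=(z>.072)&(z<.09)&(rr>.066)&(rr<.105)
uv=np.argwhere(k)[:,::-1]; q=onplane(s,s['T'],uv,.082)[:,:2]; r=cv2.minAreaRect((q*1000).astype(np.float32)); print(r)
a=np.array(r[0])/1000-cg; print('lever',np.degrees(np.arctan2(a[1],a[0])))
E
```

```text
t: 6.25
tool_pos: [0.4629, -0.1945, 0.1911]
tool_rot: [2.335, 2.091, 0.003]
contact_force: [0.0, 0.3, -0.7]
opening: 0.04
grip_force: 0.0
rim [ 0.4705 -0.1091  0.0526]
  mark n 29 ang 108.4 r 0.05 px [217.  26.]
  mark n 27 ang 114.2 r 0.0497 px [212.  30.]
  mark n 25 ang 143.3 r 0.0496 px [189.  56.]
  mark n 26 ang 173.4 r 0.0498 px [182.  90.]
  mark n 29 ang -6.4 r 0.0501 px [310.  91.]
  mark n 22 ang -36.2 r 0.0497 px [300. 123.]
  mark n 3 ang -56.9 r 0.0525 px [287. 143.]
  mark n 23 ang -65.2 r 0.0502 px [278. 146.]
  mark n 2 ang -60.6 r 0.0524 px [284. 146.]
  mark n 25 ang -71.0 r 0.0503 px [272. 149.]
  mark n 2 ang -126.0 r 0.0528 px [214. 150.]
  mark n 2 ang -121.0 r 0.0528 px [220. 152.]
  mark n 2 ang -116.2 r 0.0528 px [224. 154.]
  mark n 2 ang -76.8 r 0.0526 px [268. 154.]
  mark n 2 ang -113.4 r 0.0528 px [228. 155.]
  mark n 2 ang -79.7 r 0.0527 px [264. 155.]
  mark n 2 ang -83.4 r 0.0526 px [260. 156.]
  mark n 3 ang -88.4 r 0.0526 px [255. 157.]
((461.724365234375, -192.53355407714844), (21.286264419555664, 9.356966018676758), 83.62427520751953)
lever -96.00435707359998
```

```bash
python3 -m handwheel '[{"tx":0,"ty":0,"tz":0,"roll":0.1},{"tx":0,"ty":0,"tz":0,"roll":0.1},{"tx":0,"ty":0,"tz":0,"roll":0.11},{"tx":0,"ty":0,"tz":0,"roll":0.1},{"tx":33,"ty":-24.4,"tz":0,"roll":0},{"tx":33,"ty":-24.4,"tz":0,"roll":0},{"tx":33,"ty":-24.4,"tz":0,"roll":0},{"tx":33,"ty":-24.4,"tz":0,"roll":0},{"tx":33,"ty":-24.4,"tz":0,"roll":0},{"tx":33,"ty":-24.4,"tz":0,"roll":0},{"tx":33,"ty":-24.4,"tz":0,"roll":0},{"tx":33,"ty":-24.4,"tz":0,"roll":0}]' 45
python3 -m handwheel '[{"tx":0,"ty":0,"tz":0,"roll":0},{"tx":0,"ty":0,"tz":0,"roll":0},{"tx":0,"ty":0,"tz":0,"roll":0}]'
python3 - <<'E'
from meas import *
o,im,*_=snap('w5'); print(R.from_rotvec(o['tool_rot']).as_matrix().round(4)[:2])
cv2.imwrite('pics/w5.png',im[:,:,::-1])
s,P=cloud('w5'); z=P[...,2]
gl=np.hypot(P[...,0]-.427,P[...,1]-.1323)
cl=edgecirc((z>.022)&(gl<.07),s,.029); print('lid',cl.round(4)); marks(s,P,cl,.03,.03,.05,.008,170)
b=(z>.054)&(z<.07)&(gl<.06); uv=np.argwhere(b)[:,::-1]; q=onplane(s,s['T'],uv,.06)[:,:2]
print(cv2.minAreaRect((q*1000).astype(np.float32)),q.mean(0),np.nanmedian(z[b]))
E
```

```text
t: 7.3
tool_pos: [0.4209, 0.1344, 0.1848]
tool_rot: [-2.717, -1.574, 0.005]
contact_force: [1.4, 1.1, 0.2]
opening: 0.045
grip_force: 0.0
t: 7.55
tool_pos: [0.4219, 0.1326, 0.1853]
tool_rot: [-2.717, -1.576, 0.005]
contact_force: [0.5, -0.6, -0.3]
opening: 0.0449
grip_force: 0.0
[[ 0.4963  0.8681 -0.0033]
 [ 0.8681 -0.4963 -0.001 ]]
lid [ 0.0258 -0.5754  0.6092]
((427.02874755859375, 136.0403289794922), (60.74064254760742, 15.973760604858398), 59.93412399291992) [0.42761156 0.13712538] 0.05920773127963952
```

View pics/w5.png

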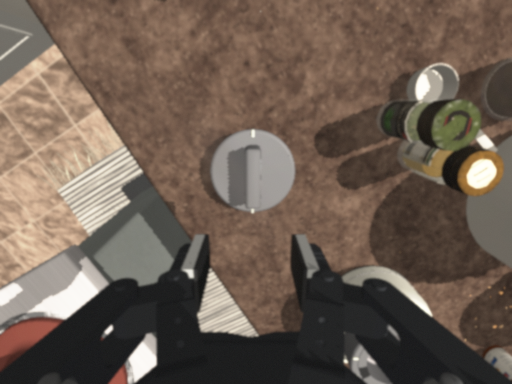

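The view shows the lid at (253,171) with its bar running vertically in the image, in line with the tool's x, and pointers at (253,133) and (253,210).

```bash
python3 - <<'E'
from meas import *
s,P=cloud('w5'); z=P[...,2]
gl=np.hypot(P[...,0]-.427,P[...,1]-.1323)
m=(z>.02)&(z<.045)&(gl<.055); c,_=cv2.findContours(ndimage.binary_fill_holes((z>.02)&(gl<.06)).astype(np.uint8),0,1)
c=max(c,key=cv2.contourArea).reshape(-1,2); print(len(c),c.min(0),c.max(0))
q=onplane(s,s['T'],c,.029)[:,:2]; (x,y),r=cv2.minEnclosingCircle((q*1000).astype(np.float32)); print('flange',x,y,r, (q.min(0)+q.max(0))/2)
q=onplane(s,s['T'],np.argwhere(m)[:,::-1],.029)[:,:2]; (x,y),r=cv2.minEnclosingCircle((q*1000).astype(np.float32)); print('flange',x,y,r)
v=s['im'].min(2)
for (a,b) in ((253,133),(253,210)):
    w=v[b-6:b+7,a-6:a+7].astype(int); k=np.argwhere(w>w.max()-40); k=k[np.hypot(*(k-6).T)<7]; p=k.mean(0)[::-1]+[a-6,b-6]; print(w.max(),len(k),p,onplane(s,s['T'],[p],.0295))
# bar top: near/far by rows
b=(z>.057)&(gl<.06); uv=np.argwhere(b); print(uv.min(0),uv.max(0)); print(proj(s,s['T'],[[.427+.031*np.cos(a),.1323+.031*np.sin(a),.06] for a in (np.radians(60),np.radians(240))]))
E
```

```text
1505 [ 25 234] [504 383]
flange 284.16717529296875 -154.58534240722656 359.5369873046875 [ 0.28416717 -0.11398722]
flange 426.59478759765625 135.4815673828125 46.315494537353516
233 21 [252.95238095 133.33333333] [[0.4480506  0.17111931 0.0295    ]]
209 11 [252.09090909 210.36363636] [[0.40497405 0.09702075 0.0295    ]]
[149  25] [383 504]
[[254.32522302 150.74057682]
 [253.72334183 211.621811  ]]
```

```bash
python3 -m handwheel '[{"tx":2.6,"ty":1.9,"tz":25,"roll":0},{"tx":2,"ty":1,"tz":25,"roll":0},{"tx":0,"ty":0,"tz":20,"roll":0},{"tx":0,"ty":0,"tz":0,"roll":0},{"tx":0,"ty":0,"tz":0,"roll":0},{"tx":0,"ty":0,"tz":0,"roll":0},{"tx":0,"ty":0,"tz":0,"roll":0}]'
python3 - <<'E'
from meas import *
o,im,*_=snap('w6'); M=R.from_rotvec(o['tool_rot']).as_matrix(); print(M.round(4)[:2], o['tool_pos'])
s,P=cloud('w6'); z=P[...,2]
c0=np.array([.4267,.1352]); gl=np.hypot(P[...,0]-c0[0],P[...,1]-c0[1])
m=(z>.02)&(z<.045)&(gl<.055)
q=onplane(s,s['T'],np.argwhere(m)[:,::-1],.029)[:,:2]; (x,y),r=cv2.minEnclosingCircle((q*1000).astype(np.float32)); print('flange',x,y,r)
b=(z>.054)&(z<.065)&(gl<.04); uv=np.argwhere(b)[:,::-1]; q=onplane(s,s['T'],uv,.06)[:,:2]
print(cv2.minAreaRect((q*1000).astype(np.float32)))
marks(s,P,c0,.0295,.034,.05,.008,170)
v=s['im'].min(2)
for a in (60,240):
    g=proj(s,s['T'],[[c0[0]+.043*np.cos(np.radians(a)),c0[1]+.043*np.sin(np.radians(a)),.0295]])[0].round().astype(int); print(g)
    w=v[g[1]-10:g[1]+11,g[0]-8:g[0]+9].astype(int); k=np.argwhere(w>w.max()-40); p=k.mean(0)[::-1]+g-[8,10]; print(w.max(),len(k),p,onplane(s,s['T'],[p],.0295))
E
```

```text
t: 8.18
tool_pos: [0.4291, 0.1349, 0.1191]
tool_rot: [2.718, 1.573, 0.004]
contact_force: [0.3, 0.2, 1.1]
opening: 0.0451
grip_force: 0.0
[[ 4.980e-01  8.672e-01  3.000e-03]
 [ 8.672e-01 -4.980e-01  4.000e-04]] [0.42906494 0.13486455 0.11913262]
flange 426.7154846191406 135.46141052246094 46.5390510559082
((427.46893310546875, 136.4947052001953), (60.87644577026367, 15.773063659667969), 60.41975021362305)
  mark n 60 ang 59.6 r 0.0416 px [246. 149.]
  mark n 83 ang 21.2 r 0.0428 px [278. 159.]
  mark n 2 ang -7.4 r 0.044 px [294. 178.]
[246 148]
245 35 [246.4        148.85714286] [[0.44790891 0.17139173 0.0295    ]]
[246 242]
168 187 [247.         237.78074866] [[0.40801083 0.10128891 0.0295    ]]
```

```bash
python3 -m handwheel '[{"tx":-0.7,"ty":-2.4,"tz":25,"roll":0},{"tx":0,"ty":0,"tz":25,"roll":0},{"tx":0,"ty":0,"tz":20,"roll":0},{"tx":0,"ty":0,"tz":12,"roll":0},{"tx":0,"ty":0,"tz":2,"roll":0},{"tx":0,"ty":0,"tz":0,"roll":0},{"tx":0,"ty":0,"tz":0,"roll":0},{"tx":0,"ty":0,"tz":0,"roll":0}]'
python3 -m handwheel '[{"tx":0,"ty":0,"tz":0,"roll":0},{"tx":0,"ty":0,"tz":0,"roll":0},{"tx":0,"ty":0,"tz":0,"roll":0},{"tx":0,"ty":0,"tz":0,"roll":0},{"tx":0,"ty":0,"tz":0,"roll":0},{"tx":0,"ty":0,"tz":0,"roll":0}]' 8 60
```

```text
t: 8.9
tool_pos: [0.4268, 0.1361, 0.0351]
tool_rot: [2.717, 1.575, 0.005]
contact_force: [1.0, 0.2, 0.2]
opening: 0.0449
grip_force: 0.0
t: 9.4
tool_pos: [0.4261, 0.136, 0.0343]
tool_rot: [2.717, 1.575, 0.002]
contact_force: [0.3, -1.4, 6.4]
opening: 0.0151
grip_force: 59.2
```

```bash
python3 -m handwheel '[{"tx":0,"ty":0,"tz":-15,"roll":0},{"tx":0,"ty":0,"tz":-35,"roll":0},{"tx":0,"ty":0,"tz":-40,"roll":0},{"tx":0,"ty":0,"tz":-40,"roll":0},{"tx":0,"ty":0,"tz":0,"roll":0.116},{"tx":0,"ty":0,"tz":0,"roll":0.116},{"tx":0,"ty":0,"tz":0,"roll":0.116},{"tx":0,"ty":0,"tz":0,"roll":0.116},{"tx":0,"ty":0,"tz":0,"roll":0.116},{"tx":0,"ty":0,"tz":0,"roll":0.116},{"tx":0,"ty":0,"tz":0,"roll":0.116},{"tx":0,"ty":0,"tz":0,"roll":0.116}]'
python3 -m handwheel '[{"tx":0,"ty":0,"tz":0,"roll":0.116},{"tx":0,"ty":0,"tz":0,"roll":0.113},{"tx":6,"ty":20,"tz":0,"roll":0},{"tx":10,"ty":34,"tz":0,"roll":0},{"tx":10,"ty":34,"tz":0,"roll":0},{"tx":10,"ty":34,"tz":0,"roll":0},{"tx":10,"ty":34,"tz":0,"roll":0},{"tx":10,"ty":34,"tz":0,"roll":0},{"tx":8,"ty":28,"tz":0,"roll":0},{"tx":6.7,"ty":20.7,"tz":0,"roll":0},{"tx":0,"ty":0,"tz":0,"roll":0},{"tx":0,"ty":0,"tz":0,"roll":0}]'
python3 -m handwheel '[{"tx":0,"ty":0,"tz":0,"roll":0},{"tx":0,"ty":0,"tz":0,"roll":0}]'
python3 - <<'E'
from meas import *
o,im,*_=snap('w7'); M=R.from_rotvec(o['tool_rot']).as_matrix(); tp=np.array(o['tool_pos']); print(tp,np.degrees(np.arctan2(M[1,0],M[0,0])),M[:,2],o['q'])
cv2.imwrite('pics/w7.png',im[:,:,::-1])
s,P=cloud('w7')
L=(P-tp)@M   # tool coords
x,y,z=L[...,0],L[...,1],L[...,2]
m=(z>-.01)&(z<.02)&(np.hypot(x,y)<.06); print(m.sum(),np.nanmedian(z[m]))
from station import optics
p,_=optics.get_image('side'); cv2.imwrite('pics/s7.png',cv2.resize(p[120:290,150:350],(800,680))[:600,:,::-1])
E
```

```text
t: 10.4
tool_pos: [0.4245, 0.1358, 0.1621]
tool_rot: [3.136, 0.184, -0.003]
contact_force: [-0.9, -0.2, -1.8]
opening: 0.0145
grip_force: 59.0
t: 11.4
tool_pos: [0.4697, -0.1095, 0.1622]
tool_rot: [-3.136, 0.17, 0.003]
contact_force: [0.4, 0.1, -1.2]
opening: 0.015
grip_force: 59.2
t: 11.57
tool_pos: [0.4698, -0.1079, 0.1627]
tool_rot: [-3.137, 0.165, 0.002]
contact_force: [-0.8, -0.2, -1.4]
opening: 0.015
grip_force: 59.2
[ 0.46982687 -0.10790314  0.16266699] -6.019342213213332 [-1.01811866e-03  7.23019542e-04 -9.99999220e-01] [-3.80460584e-01 -2.46762450e-01  2.00782395e+00  2.98562098e-04
  1.38174497e+00  1.29533713e+00]
10534 0.006521273556527674
```

View pics/w7.png

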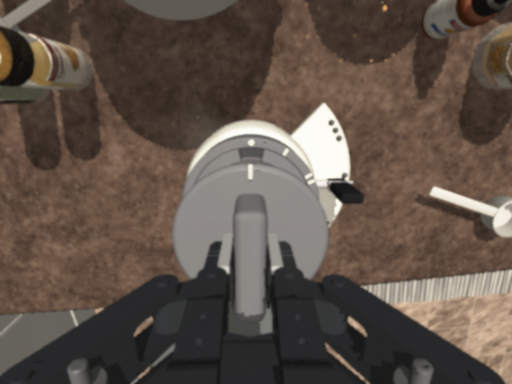

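The wrist view shows the lid held, with its flange centred near (252,225). The front pointer at (250,170) lines up with the collar's open dot at (251,143). The lever is at medium.

```bash
cat > lidm.py <<'E'
from meas import *
def lidm(n,tp,M):
    s,P=cloud(n); L=(P-tp)@M; z=L[...,2]
    tf=s['T'].copy(); T2=np.eye(4); T2[:3,:3]=M.T@tf[:3,:3]; T2[:3,3]=(tf[:3,3]-tp)@M
    m=(z<.012)&(z>-.004)&(np.hypot(L[...,0],L[...,1])<.06)
    zf=.0058
    pts=[]
    for v in range(384):
        r=np.flatnonzero(m[v])
        if len(r)>20:
            pts+= [(r[0]-.5,v),(r[-1]+.5,v)]
    pts=np.array(pts); top=pts[:,1].min(); pts=pts[pts[:,1]<top+95]
    q=onplane(s,T2,pts,zf)[:,:2]
    c=circ(q); print('flange in tool',c.round(4))
    im=s['im'].min(2).astype(int)
    g=proj(s,T2,[[.0417+c[0],c[1],zf-.0005]])[0].round().astype(int)
    w=im[g[1]-10:g[1]+11,g[0]-12:g[0]+13]; k=np.argwhere(w>w.max()-40); p=k.mean(0)[::-1]+g-[12,10]
    a=onplane(s,T2,[p],zf-.0005)[0]; print('pointer',g,p,w.max(),len(k),a,'lid yaw in tool deg',np.degrees(np.arctan2(a[1]-c[1],a[0]-c[0])))
    return c
E
python3 - <<'E'
from lidm import *
from station import ctrl
o=ctrl.get_obs(); M=R.from_rotvec(o['tool_rot']).as_matrix(); tp=np.array(o['tool_pos'])
s=np.load('pics/w7.npz'); 
tp=np.array([0.46982687,-0.10790314,0.16266699]); print(o['tool_pos'])
c=lidm('w7',tp,M)
w=tp[:2]+(M@[c[0],c[1],0])[:2]; print('lid centre',w,'err',w-[.4705,-.1091])
s,P=cloud('w7'); marks(s,P,[.4705,-.1091],.101,.044,.053,.01,190)
E
```

```text
[ 0.47004356 -0.10792234  0.16301428]
flange in tool [0.0023 0.001  0.0453]
pointer [250 169] [249.86206897 171.01724138] 231 58 [0.04312415 0.00083142 0.0053    ] lid yaw in tool deg -0.1794891772567487
lid centre [ 0.47204066 -0.10910016] err [ 1.54065586e-03 -1.56393205e-07]
  mark n 28 ang -6.4 r 0.0502 px [251. 142.]
  mark n 21 ang -36.3 r 0.0504 px [285. 151.]
  mark n 24 ang -65.2 r 0.05 px [308. 176.]
  mark n 22 ang -71.1 r 0.0504 px [311. 181.]
```

View pics/s7.png

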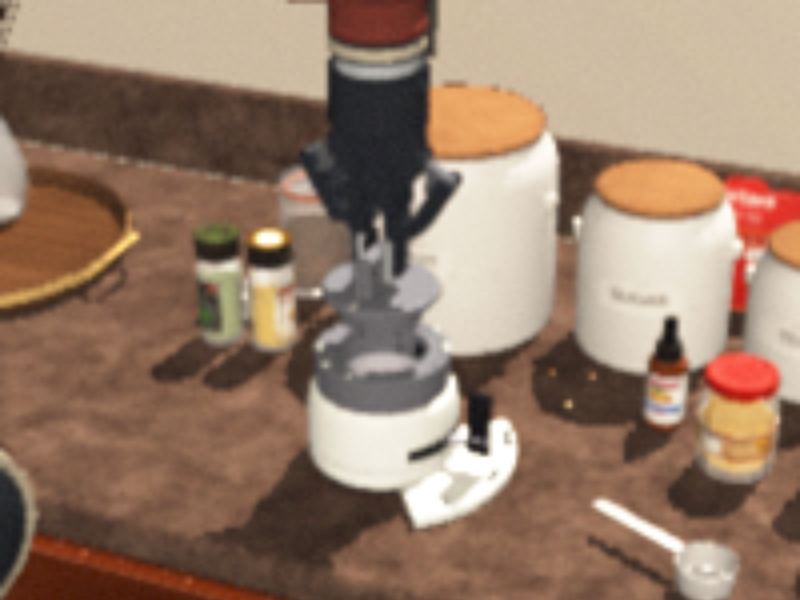

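The side view shows the lid upright above the collar, with the lever at two pips.

```bash
python3 -m handwheel '[{"tx":0.2,"ty":0.2,"tz":10,"roll":0.01},{"tx":0,"ty":0,"tz":12,"roll":0},{"tx":0,"ty":0,"tz":4,"roll":0},{"tx":0,"ty":0,"tz":0,"roll":0},{"tx":0,"ty":0,"tz":0,"roll":0},{"tx":0,"ty":0,"tz":0,"roll":0}]'
python3 - <<'E'
from lidm import *
from station import ctrl
o,im,*_=snap('w8'); M=R.from_rotvec(o['tool_rot']).as_matrix(); tp=np.array(o['tool_pos'])
c=lidm('w8',tp,M); print(tp,np.degrees(np.arctan2(M[1,0],M[0,0])))
w=tp[:2]+(M@[c[0],c[1],0])[:2]; print('lid centre',w,'err',w-[.4705,-.1091],o['contact_force'],o['q'])
E
```

```text
t: 12.17
tool_pos: [0.4705, -0.1092, 0.1373]
tool_rot: [3.136, -0.182, 0.0]
contact_force: [0.8, 0.9, -1.3]
opening: 0.0154
grip_force: 59.2
flange in tool [0.0023 0.001  0.0453]
pointer [250 169] [249.89473684 170.78947368] 230 57 [0.04325461 0.00082688 0.0053    ] lid yaw in tool deg -0.1898401378527122
[ 0.47054239 -0.10918775  0.13732982] -6.656784568547347
lid centre [ 0.47274506 -0.11041383] err [ 0.00224506 -0.00131383] [ 0.84059944  0.92815075 -1.26656543] [-3.82212870e-01 -2.18881919e-01  2.02873886e+00 -3.16264444e-05
  1.33171178e+00  1.30477375e+00]
```

```bash
python3 -m handwheel '[{"tx":-0.8,"ty":-0.9,"tz":0,"roll":0},{"tx":0,"ty":0,"tz":2.5,"roll":0},{"tx":0,"ty":0,"tz":2.5,"roll":0},{"tx":0,"ty":0,"tz":2.5,"roll":0},{"tx":0,"ty":0,"tz":0,"roll":0}]'
python3 -m handwheel '[{"tx":0,"ty":0,"tz":2,"roll":0},{"tx":0,"ty":0,"tz":2,"roll":0},{"tx":0,"ty":0,"tz":0,"roll":0},{"tx":0,"ty":0,"tz":0,"roll":0}]'
```

```text
t: 12.63
tool_pos: [0.4693, -0.108, 0.129]
tool_rot: [-3.136, 0.182, 0.002]
contact_force: [0.2, 0.5, -2.0]
opening: 0.0151
grip_force: 59.2
t: 12.97
tool_pos: [0.4697, -0.1081, 0.1256]
tool_rot: [-3.136, 0.182, 0.001]
contact_force: [0.6, -0.0, -2.5]
opening: 0.0149
grip_force: 59.2
```

```bash
python3 -m handwheel '[{"tx":0,"ty":0,"tz":2,"roll":0},{"tx":0,"ty":0,"tz":2,"roll":0},{"tx":0,"ty":0,"tz":2,"roll":0},{"tx":0,"ty":0,"tz":2,"roll":0},{"tx":0,"ty":0,"tz":0,"roll":0},{"tx":0,"ty":0,"tz":0,"roll":0}]'
python3 -m handwheel '[{"tx":0,"ty":0,"tz":1.5,"roll":0},{"tx":0,"ty":0,"tz":1.5,"roll":0},{"tx":0,"ty":0,"tz":1,"roll":0},{"tx":0,"ty":0,"tz":0,"roll":0},{"tx":0,"ty":0,"tz":0,"roll":0}]'
```

```text
t: 13.47
tool_pos: [0.4696, -0.1081, 0.1176]
tool_rot: [-3.136, 0.182, 0.001]
contact_force: [-0.6, 1.1, -1.4]
opening: 0.0147
grip_force: 59.2
t: 13.88
tool_pos: [0.4697, -0.1082, 0.1137]
tool_rot: [-3.136, 0.182, 0.0]
contact_force: [0.0, -0.1, -1.7]
opening: 0.0154
grip_force: 59.2
```

```bash
python3 -m handwheel '[{"tx":0,"ty":0,"tz":0.8,"roll":0},{"tx":0,"ty":0,"tz":0.7,"roll":0},{"tx":0,"ty":0,"tz":0,"roll":0},{"tx":0,"ty":0,"tz":0,"roll":0}]'
python3 -m handwheel '[{"tx":0,"ty":0,"tz":0.8,"roll":0},{"tx":0,"ty":0,"tz":0,"roll":0},{"tx":0,"ty":0,"tz":0,"roll":0}]'
```

```text
t: 14.22
tool_pos: [0.4698, -0.1082, 0.1124]
tool_rot: [3.136, -0.183, 0.0]
contact_force: [-0.1, -0.5, -0.7]
opening: 0.0151
grip_force: 59.2
t: 14.47
tool_pos: [0.4699, -0.1083, 0.1122]
tool_rot: [3.136, -0.182, 0.0]
contact_force: [-3.3, -0.3, 3.9]
opening: 0.0151
grip_force: 60.0
```

```bash
python3 -m handwheel '[{"tx":0,"ty":0,"tz":0.4,"roll":0.05},{"tx":0,"ty":0,"tz":0,"roll":0.05},{"tx":0,"ty":0,"tz":0,"roll":0.05},{"tx":0,"ty":0,"tz":0,"roll":0.05},{"tx":0,"ty":0,"tz":0,"roll":0.05},{"tx":0,"ty":0,"tz":0,"roll":0.05},{"tx":0,"ty":0,"tz":0,"roll":0.05},{"tx":0,"ty":0,"tz":0,"roll":0.05},{"tx":0,"ty":0,"tz":0,"roll":0},{"tx":0,"ty":0,"tz":0,"roll":0}]'
python3 - <<'E'
from lidm import *
o,im,*_=snap('w9'); M=R.from_rotvec(o['tool_rot']).as_matrix(); tp=np.array(o['tool_pos'])
c=lidm('w9',tp,M); print(tp,np.degrees(np.arctan2(M[1,0],M[0,0])),o['wrist_torque'])
E
```

```text
t: 15.3
tool_pos: [0.4707, -0.1085, 0.1122]
tool_rot: [3.038, -0.8, 0.004]
contact_force: [-1.0, 0.1, 6.8]
opening: 0.0153
grip_force: 60.2
flange in tool [0.0044 0.0006 0.0478]
pointer [250 166] [253.02898551 166.68115942] 230 69 [0.04575573 0.00223346 0.0053    ] lid yaw in tool deg 2.2163479382167206
[ 0.47065046 -0.10853416  0.11222596] -29.51623423932593 [0.08702162 0.19099172 0.04674263]
```

```bash
python3 -m handwheel '[{"tx":0,"ty":0,"tz":0,"roll":0.04},{"tx":0,"ty":0,"tz":0,"roll":0.04},{"tx":0,"ty":0,"tz":0,"roll":0.04},{"tx":0,"ty":0,"tz":0,"roll":0},{"tx":0,"ty":0,"tz":0,"roll":0},{"tx":0,"ty":0,"tz":0,"roll":0}]'
python3 - <<'E'
from lidm import *
o,im,*_=snap('w10'); M=R.from_rotvec(o['tool_rot']).as_matrix(); tp=np.array(o['tool_pos'])
c=lidm('w10',tp,M); print(tp,np.degrees(np.arctan2(M[1,0],M[0,0])),o['wrist_torque'])
s,P=cloud('w10'); marks(s,P,[.4705,-.1091],.1072,.034,.0475,.008,190); print('rim'); marks(s,P,[.4705,-.1091],.101,.0475,.055,.008,190)
cv2.imwrite('pics/w10.png',cv2.resize(im[100:300,120:390],(800,592),interpolation=2)[:,:,::-1])
E
```

```text
t: 15.85
tool_pos: [0.4706, -0.1086, 0.1122]
tool_rot: [2.984, -0.981, 0.004]
contact_force: [-0.8, 0.3, 5.7]
opening: 0.0149
grip_force: 60.2
flange in tool [0.005  0.0009 0.0476]
pointer [251 165] [249.52238806 165.67164179] 229 67 [0.04635749 0.00027039 0.0053    ] lid yaw in tool deg -0.8596019262897799
[ 0.47064383 -0.10855838  0.1122403 ] -36.376673809110336 [0.09402471 0.22016151 0.05500681]
  mark n 54 ang -36.0 r 0.0431 px [250. 171.]
rim
  mark n 34 ang -36.1 r 0.0504 px [250. 156.]
  mark n 32 ang -65.3 r 0.0502 px [294. 167.]
  mark n 41 ang -6.5 r 0.0501 px [205. 168.]
  mark n 31 ang -71.0 r 0.0502 px [301. 172.]
  mark n 12 ang 6.7 r 0.0535 px [185. 176.]
```

View pics/w10.png

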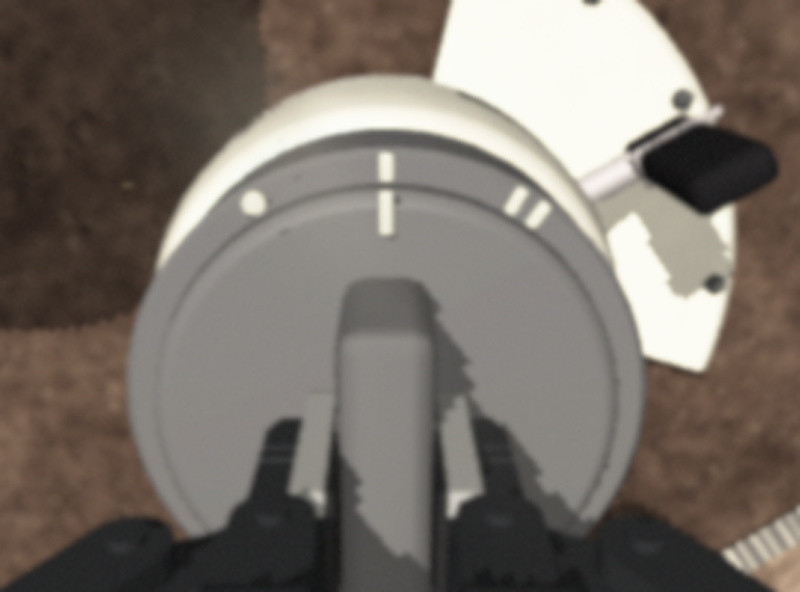

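The lid's pointer lines up with the single bar at (386,165–235 in the crop), the flange sits flush, and the lever is at medium. The robot is still gripping the lid, so I'll hand it in.

```bash
python3 -m handwheel '[{"tx":0,"ty":0,"tz":0,"roll":0},{"tx":0,"ty":0,"tz":0,"roll":0},{"tx":0,"ty":0,"tz":0,"roll":0},{"tx":0,"ty":0,"tz":0,"roll":0}]'; python3 -c "
from station import ctrl
print(ctrl.finish_job())"
```

```text
t: 16.23
tool_pos: [0.4706, -0.1086, 0.1122]
tool_rot: [2.984, -0.981, 0.004]
contact_force: [-0.8, -0.5, 5.9]
opening: 0.0152
grip_force: 60.2
the job is handed in; nothing more can be done
None
```

The job is handed in at 16.2 s: the speed lever is at medium, and the lid is seated flush and still gripped at the pulse mark, within about half a degree, without ever reaching the click; nothing else on the worktop was touched.

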